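# Press the blue window home and start the timer

## Robot

A 6-joint arm with a two-finger parallel gripper is mounted at the origin on the work surface. World frame = base frame: x ahead of the robot, y to its left, z up, the work surface at z = 0. Lengths are in m, angles in rad, forces in N, time in s.
With the tool pointing down it reaches from about 0.3 to 0.95 m from the base axis. Payload 3.1 kg.
Tool frame: the origin (TCP) lies midway between the tips of the shut fingers; the grasp point (between the pads) lies 19 mm behind it; z points along the fingers, y is the line along which they close (so a half turn about z gives the same grasp; the last joint's range is limited). The gripper opens to 85 mm and grips with 20 to 120 N. Pads are 22 mm wide; open, the fingers measure 114 mm over their backs; the gripper's body (76 mm by 85 mm) begins 54 mm behind the grasp point. The pads swing forward as they close: fully open they stand 13 mm farther back than shut.
Start: joints at [1.182, 0.308, 1.634, -0, 1.2, -0.07], TCP at [0.196, 0.594, 0.231] pointing down, gripper open.
Joint ranges: [-3.06, 3.06], [-0.79, 1.96], [0.05, 2.63], [-1.19, 4.34], [0.05, 2.64], [-2.94, 2.94]. Speed limits (rad/s): [2.79, 2.79, 3.14, 3.14, 3.14, 3.14].

## Interface

Orientations are given as a rotation vector (axis times angle).
In Python, from bench import env, imaging gives the robot as it stands.
- The arm moves only by the tool jog_arm, never from a script. Its argument "targets" is a list of rows, each an object with "delta_pos": the shift along the world's x, y, z in mm, a list of three; "roll": the turn about the world's z in degrees. In form: [{"delta_pos": [x, y, z], "roll": roll}, ...]. A call has 1 to 5 rows; each row is the pose to reach, as a shift and turn from the pose commanded when the call began; what a row does not reach only later rows make up. A row lasts 1/8 s, in which the tool goes at most 62.5 mm and 10.7 degrees, less where a joint would pass 70% of its speed; a pose out of reach is approached as far as the arm can. A call with a gripper value outside its range is refused whole. "grip" is the finger opening in mm, from 0 to 85.4, set as the call begins (left out, the last holds). The fingers move at their own pace and stop on an object; "grip_force" is the grip in N (left out, the last holds). Time passes only in rows, so rows that repeat a pose let the fingers close. It gives the time, the measured TCP pose, the force, the opening and the grip force at its end, in the units of the state.
- env.read_state(): the state, without advancing time (a new reading comes with each control period).
- imaging.get_image(name): name is "scene" or "top" or "wrist"; returns a dict with "color" (400x640x3 uint8, red, green, blue), "fx", "fy", "cx", "cy" (pixels), "cam_to_world" (4x4, takes a point from camera to world coordinates). Camera axes: x right, y down, z forward; pixel columns grow to the right and rows downward; lengths in m; the calibration is good to about 2 mm. A picture is of the moment at which its call begins. There is no depth.
- env.job_done(): hands the job in; it is judged then, once.
The state is a dict: "time_s": time; "q": joint angles; "qd": joint speeds; "joint_torque": joint torques, N m; "tcp_pos": TCP position; "eef_rot": TCP orientation; "ft_force": force on the tool from outside, world axes, zero at the start; "moment": the same for the moment, N m; "finger_gap": finger opening in m; "gripper_force": force on a finger pad.
Only numpy, scipy, OpenCV 4.12 (cv2) and the standard library are available. Lean on these libraries where they do the work, as an engineer would, in place of code of your own. Each camera call takes 0.05 s, during which the arm holds its last target. There are 200 camera calls.

## Task

Gently press the blue window block down with your fingertips until it sits flush in the yellow foam wall, then press the green button on the grey timer to time the setting, and draw back. Leave the other window blocks just as they stand, do not pull any block out or press the red button, and do not disturb the loose things lying about.

Things in the scene. Friction and masses are not known exactly. Their poses are not given: they have to be found in the camera images.
- wall: yellow foam model-house wall, fixed, lying flat on a pale wooden board (board top 18 mm above the table); 160 mm along its x, 225 mm along its y, 40 mm thick. Origin at the centre of its underside, z up; its top face is 40 mm above the origin. Six pockets in two rows of three (at x = -33, 33 and y = -68, 0, 68 mm), 30 mm deep, each holds one window block; any colour can be in any pocket
- blue (a joint): how far the blue window block stands proud of the wall's top face, in m: 0 = flush on the pocket's floor, which is a hard stop; starts 0.009 to 0.015. Pressing down lowers it. It is a push fit: about 4 N keeps it moving slowly and it stays where it is left; pulled upward it would come out
- blue_top (a point): centre of the top face of the blue window block (face 34 mm along the wall's x, 38 mm along its y, block 30 mm tall, a thin pale cross on the face); moves with the block
- white_top (a point): centre of the top face of the plain white window block, same size and fit as the blue one, also standing 9 to 15 mm proud; to be left as it is
- red_top (a point): centre of the top face of the red window block, same size and fit as the blue one, also standing 9 to 15 mm proud; to be left as it is
- green_top (a point): centre of the top face of the green window block, same size and fit as the blue one, also standing 9 to 15 mm proud; to be left as it is
- black_top (a point): centre of the top face of the black window block, same size and fit as the blue one, also standing 9 to 15 mm proud; to be left as it is
- brown_top (a point): centre of the top face of the dark brown wood window block, same size and fit as the blue one, also standing 9 to 15 mm proud; to be left as it is
- timer: grey bench timer, fixed on the table, 95 mm along its x, 150 mm along its y, 36 mm tall, with a dark display on the +x half of its top and two round buttons on the -x half, 80 mm apart along its y. Origin at the centre of its underside
- start (a joint): travel of the timer's green start button, in m: 0 = out, 0.006 = fully down, which takes about 5 N; it springs back
- start_top (a point): centre of the top of the green start button, 28 mm across; moves with it. Out, it stands 58 mm above the table, 10 mm above its black round collar (44 mm across). It is pressed straight down; green and red can be either way round
- clear (a joint): travel of the timer's red clear button, same kind as the green one; must not be pressed
- clear_top (a point): centre of the top of the red clear button, 28 mm across, 58 mm above the table when out, in a like collar
- pencil: yellow pencil, 168 mm long, 8 mm thick, lying along its own x on the pale board. Loose; to be left where it is. Origin at the centre of its underside
- cutter: red closed craft cutter, 135 x 22 x 17 mm, lying along its own x on the pale board. Loose; to be left where it is. Origin at the centre of its underside
- offcut: yellow foam offcut, 90 x 50 x 40 mm, on the pale board. Loose; to be left where it is. Origin at the centre of its underside
- rule: folded yellow-and-white folding rule, 194 x 15 x 18 mm, lying along its own x on the table. Loose; to be left where it is. Origin at the centre of its underside
- jar: standing jar with a blue cap, 60 mm wide, 85 mm tall, on the table. Loose; to be left where it is. Origin at the centre of its underside
- case: flat black case, 100 x 170 x 20 mm, on the table. Loose; to be left where it is. Origin at the centre of its underside
Mind the look-alikes: they are no part of the job. Several things have the shape of the offcut; the one meant has the colours described above.

How it is judged:
By the outcome, as a careful person would: the job done as asked, in the order asked, and still so for the second after the job is handed in, with the robot touching nothing.
It also fails if it takes over 43 s, if anything falls off the work surface, if the arm or the gripper's body presses on something with over 40 N, if the wrist force passes 120 N, or if a joint passes its speed limit or range.

## Working session

There is one attempt and no reset: what is moved stays moved. The work goes in short steps, Python scripts to look and compute and a tool call to move; the robot and the scene stay as the last step left them, time stands still between calls to the robot, and variables do not carry over. Pictures are saved under pics/ and viewed, at most 10 in all, crops included, and the job is handed in when it is done.

Besides the shell and the picture viewer there is one more tool, called after ">>>" as name([rows], argument=value, ...), one row to a line, values as JSON. jog_arm: Moves the arm, as the interface text tells. Its arguments: {"type":"object","properties":{"targets":{"type":"array","items":{"type":"object","properties":{"delta_pos":{"type":"array","items":{"type":"number"}},"roll":{"type":"number"}}}},"grip":{"type":"number"},"grip_force":{"type":"number"}},"required":["targets"]}

```bash
mkdir -p pics; cat > h.py <<'E'
import numpy as np, cv2, json
from bench import env, imaging
def snap(name, tag):
    d=imaging.get_image(name)
    cv2.imwrite(f'pics/{tag}.png', d['color'][:,:,::-1])
    np.savez(f'pics/{tag}.npz', K=[d['fx'],d['fy'],d['cx'],d['cy']], T=d['cam_to_world'])
    return d
def ray(tag,u,v):
    d=np.load(f'pics/{tag}.npz'); fx,fy,cx,cy=d['K']; T=d['T']
    r=T[:3,:3]@np.array([(u-cx)/fx,(v-cy)/fy,1]); return T[:3,3],r/np.linalg.norm(r)
def atz(tag,u,v,z):
    o,r=ray(tag,u,v); return o+r*(z-o[2])/r[2]
def tri(obs):
    A=np.zeros((3,3));b=np.zeros(3)
    for t,u,v in obs:
        o,r=ray(t,u,v);P=np.eye(3)-np.outer(r,r);A+=P;b+=P@o
    p=np.linalg.solve(A,b)
    res=[np.linalg.norm((np.eye(3)-np.outer(ray(*q)[1],ray(*q)[1]))@(p-ray(*q)[0])) for q in obs]
    return p.round(4),np.round(res,4)
def proj(tag,p):
    d=np.load(f'pics/{tag}.npz'); fx,fy,cx,cy=d['K']; c=np.linalg.inv(d['T'])@np.append(p,1)
    return (fx*c[0]/c[2]+cx, fy*c[1]/c[2]+cy)
E
python3 - <<'E'
from h import *
for n in ('top','scene'): snap(n,n+'1'); print(np.load(f'pics/{n}1.npz')['T'].round(3))
s=env.read_state(); print(s['time_s'],s['tcp_pos'],s['eef_rot'],s['ft_force'])
E
```

```text
[[ 0.022 -0.997  0.068  0.424]
 [-1.    -0.02   0.02   0.017]
 [-0.019 -0.068 -0.997  1.415]
 [ 0.     0.     0.     1.   ]]
[[ 0.717  0.511 -0.474  1.049]
 [ 0.697 -0.536  0.477 -0.479]
 [-0.011 -0.672 -0.74   0.892]
 [ 0.     0.     0.     1.   ]]
0.1 [0.19563979 0.59279109 0.23014355] [-0.49856105 -3.10130063  0.00328698] [-0.35881466 -0.90496621 -0.18411854]
```

View pics/top1.png

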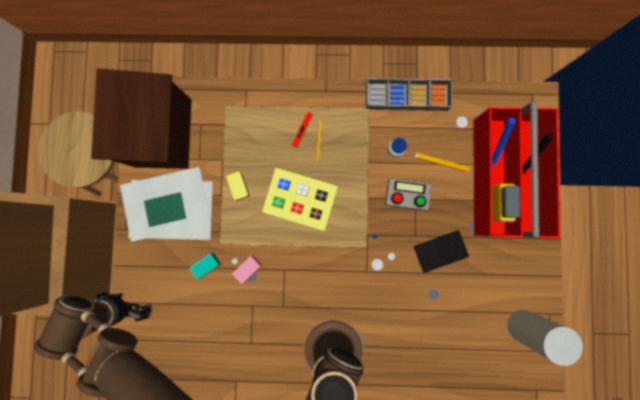

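View pics/scene1.png

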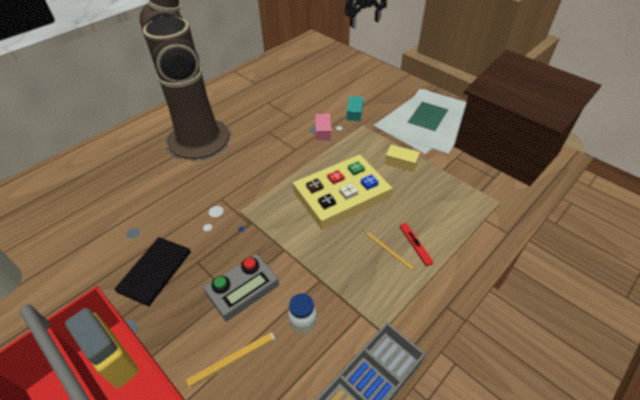

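Top view: the blue window block is at (284,184), the green block at (278,202), the green button at (420,201) and the red button at (397,198). In the scene view, blue is at (370,182), the green button at (220,284) and the red button at (250,265). Other blue things are the jar cap (399,146) and the bits in the tray and toolbox. The one in the yellow wall's pocket, with the pale cross, is the block meant. I'll confirm it in an enlarged crop.

```bash
python3 - <<'E'
from h import *
t=cv2.imread('pics/top1.png');s=cv2.imread('pics/scene1.png')
f=lambda i,x,y,w,h,k:cv2.resize(i[y:y+h,x:x+w],None,fx=k,fy=k,interpolation=cv2.INTER_CUBIC)
a=f(t,255,160,100,75,4);b=f(t,370,160,100,75,4);c=f(s,285,145,120,90,3.3334);d=f(s,185,235,120,90,3.3334)
cv2.imwrite('pics/crop1.png',np.vstack([np.hstack([a,b]),np.hstack([c,d])]))
print(tri([('top1',284,184),('scene1',370,182)]),tri([('top1',420,201),('scene1',220,284)]),tri([('top1',397,198),('scene1',250,265)]))
E
```

```text
(array([0.5756, 0.182 , 0.0671]), array([0.0029, 0.0029])) (array([ 0.5262, -0.2911,  0.048 ]), array([0.001, 0.001])) (array([ 0.5355, -0.211 ,  0.0479]), array([0.0017, 0.0017]))
```

View pics/crop1.png

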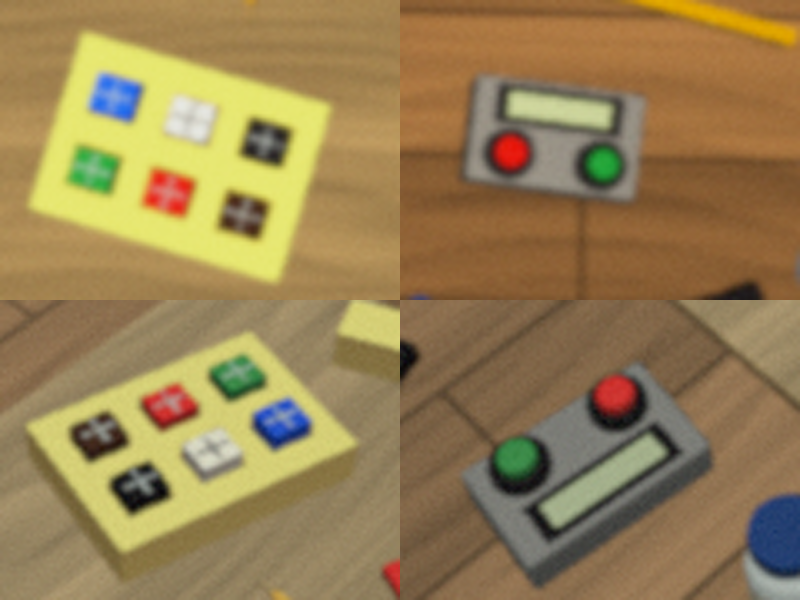

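The crop confirms the blue block with its pale cross, in the far-left pocket from the robot, and the green button on the timer's right (-y) side. Next I'll refine the positions while moving over with the fingers shut.

>>> jog_arm([
  {"delta_pos": [42, -45, 0], "roll": 0},
  {"delta_pos": [84, -90, 0], "roll": 0},
  {"delta_pos": [126, -136, 0], "roll": 0},
  {"delta_pos": [168, -182, 0], "roll": 0},
  {"delta_pos": [210, -228, 0], "roll": 1},
], grip=0)

```text
time_s: 0.72
tcp_pos: [0.4067, 0.3637, 0.2309]
eef_rot: [-0.47, -3.106, 0.0]
ft_force: [-0.9, 0.7, -0.4]
finger_gap: 0.0003
gripper_force: 0.0
```

>>> jog_arm([
  {"delta_pos": [42, -45, 0], "roll": 0},
  {"delta_pos": [84, -90, 0], "roll": 0},
  {"delta_pos": [115, -135, 0], "roll": 0},
  {"delta_pos": [130, -175, 0], "roll": 1},
  {"delta_pos": [130, -175, 0], "roll": 1},
])

```text
time_s: 1.35
tcp_pos: [0.5366, 0.1876, 0.2306]
eef_rot: [-0.451, -3.108, 0.002]
ft_force: [-0.0, 1.2, -0.2]
finger_gap: -0.0001
gripper_force: 0.0
```

```bash
python3 - <<'E'
from h import *
print(tri([('top1',283.75,184.5),('scene1',369.6,181.3)]),tri([('top1',420.5,200.75),('scene1',220.4,281.5)]))
d=snap('wrist','w1'); s=env.read_state(); print(s['time_s'],s['tcp_pos'],s['eef_rot'],s['finger_gap'])
for p in ([.575,.182,.067],s['tcp_pos']): print(proj('w1',p))
E
```

```text
(array([0.5737, 0.1827, 0.0681]), array([0.0028, 0.0028])) (array([ 0.5269, -0.2896,  0.0578]), array([0.0021, 0.0021]))
1.4 [0.53598353 0.1892015  0.23067408] [-4.49221610e-01 -3.10800796e+00  1.80885518e-04] -0.00018849342324981267
(np.float64(322.38889111537395), np.float64(215.10681977343103))
(np.float64(319.3202680800881), np.float64(250.63935200788973))
```

View pics/w1.png

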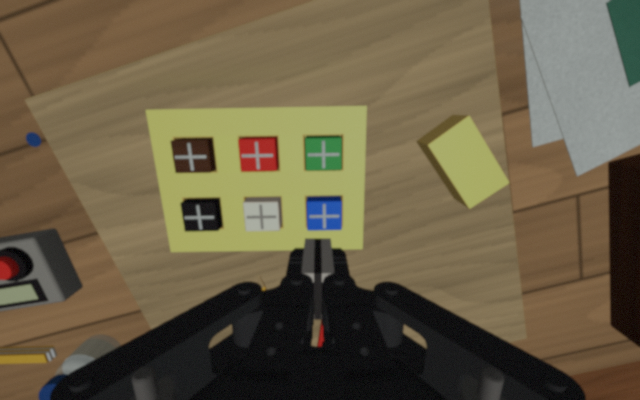

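The wrist view shows the wall's six blocks square to the tool. The blue cross is at (324,215.5), lower right, with the shut fingertips at (319,250), so the yaw is right to within about a degree.

```bash
python3 - <<'E'
from h import *
for o in ([('w1',324,215.5),('scene1',369.6,181.3)],[('w1',324,215.5),('scene1',369.6,181.3),('top1',283.75,184.5)]): print(tri(o))
print(atz('w1',324,215.5,.069),atz('top1',283.75,184.5,.069),atz('scene1',369.6,181.3,.069))
for q in ((190,156),(201,215)): print(atz('w1',*q,.07))
E
```

```text
(array([0.5756, 0.184 , 0.0689]), array([0.0004, 0.0004]))
(array([0.5743, 0.1829, 0.0686]), array([0.0013, 0.0021, 0.0035]))
[0.57523083 0.18373248 0.069     ] [0.57158136 0.1805565  0.069     ] [0.57588881 0.18424745 0.069     ]
[0.47359477 0.07025736 0.07      ]
[0.5362845  0.05578138 0.07      ]
```

>>> jog_arm([
  {"delta_pos": [20, -4, -40], "roll": 0},
  {"delta_pos": [39, -7, -80], "roll": -0.5},
  {"delta_pos": [39, -7, -120], "roll": -0.5},
  {"delta_pos": [39, -7, -143], "roll": -0.5},
  {"delta_pos": [39, -7, -143], "roll": -0.5},
])

```text
time_s: 2.02
tcp_pos: [0.5718, 0.1843, 0.0854]
eef_rot: [-0.455, -3.102, 0.003]
ft_force: [0.6, 0.1, -0.2]
finger_gap: -0.0001
gripper_force: 0.0
```

```bash
python3 - <<'E'
from h import *
d=snap('wrist','w2'); s=env.read_state(); print(s['tcp_pos'],s['ft_force'])
i=cv2.imread('pics/w2.png'); cv2.imwrite('pics/w2c.png',cv2.resize(i[130:330,170:430],None,fx=3,fy=3)[:600,:780])
E
```

```text
[0.57360287 0.18450798 0.0873708 ] [ 0.11853873 -0.14809116  0.09047802]
```

View pics/w2c.png

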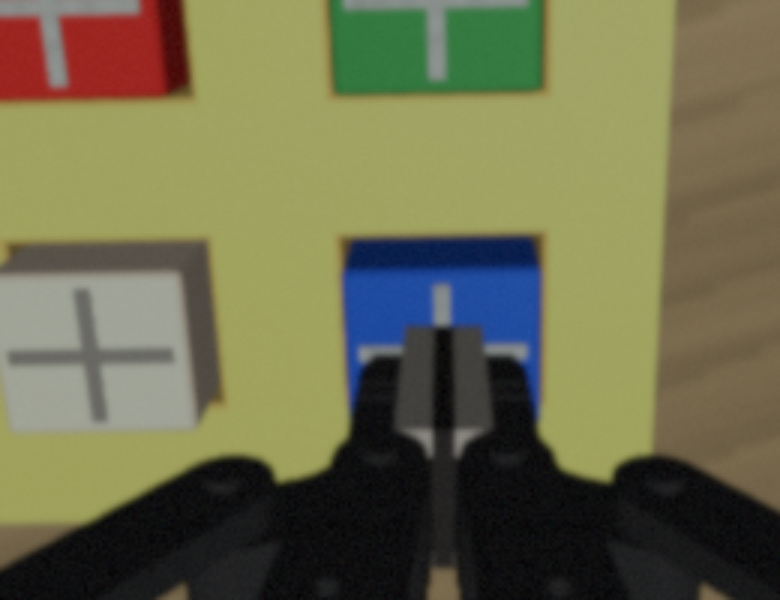

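The shut fingertips, at crop (443,380), are centred on the blue block and its cross (443,352). They are clear of every neighbour. I'll press slowly.

>>> jog_arm([
  {"delta_pos": [1, -1, -8], "roll": 0},
  {"delta_pos": [1, -1, -13], "roll": 0},
  {"delta_pos": [1, -1, -16], "roll": 0},
  {"delta_pos": [1, -1, -18], "roll": 0},
  {"delta_pos": [1, -1, -20], "roll": 0},
])

```text
time_s: 2.7
tcp_pos: [0.5762, 0.1826, 0.0689]
eef_rot: [0.458, 3.108, 0.0]
ft_force: [-1.4, 0.1, 4.5]
finger_gap: 0.0001
gripper_force: 2.1
```

>>> jog_arm([
  {"delta_pos": [0, 0, -1], "roll": 0},
  {"delta_pos": [0, 0, -2], "roll": 0},
  {"delta_pos": [0, 0, -3], "roll": 0},
  {"delta_pos": [0, 0, -4], "roll": 0},
  {"delta_pos": [0, 0, -5], "roll": 0},
])

```text
time_s: 3.32
tcp_pos: [0.5762, 0.1826, 0.0633]
eef_rot: [0.458, 3.108, 0.0]
ft_force: [-0.1, -0.3, 4.7]
finger_gap: 0.0006
gripper_force: 2.0
```

Contact is at about 4.5 N and the block is moving. Flush is expected near z = 0.058.

>>> jog_arm([
  {"delta_pos": [0, 0, -1], "roll": 0},
  {"delta_pos": [0, 0, -2], "roll": 0},
  {"delta_pos": [0, 0, -3], "roll": 0},
  {"delta_pos": [0, 0, -4], "roll": 0},
  {"delta_pos": [0, 0, -4], "roll": 0},
])

```text
time_s: 3.95
tcp_pos: [0.5761, 0.1825, 0.0592]
eef_rot: [0.458, 3.108, 0.0]
ft_force: [1.0, 0.8, 2.0]
finger_gap: 0.0001
gripper_force: 1.4
```

>>> jog_arm([
  {"delta_pos": [0, 0, -0.5], "roll": 0},
  {"delta_pos": [0, 0, -1], "roll": 0},
  {"delta_pos": [0, 0, -1], "roll": 0},
])

```text
time_s: 4.32
tcp_pos: [0.5761, 0.1825, 0.0583]
eef_rot: [0.458, 3.108, 0.0]
ft_force: [0.2, 0.6, 2.9]
finger_gap: -0.0002
gripper_force: 1.7
```

>>> jog_arm([
  {"delta_pos": [0, 0, -0.5], "roll": 0},
  {"delta_pos": [0, 0, -1], "roll": 0},
  {"delta_pos": [0, 0, -1], "roll": 0},
])

```text
time_s: 4.7
tcp_pos: [0.5762, 0.1826, 0.058]
eef_rot: [0.458, 3.108, 0.0]
ft_force: [-0.4, 0.6, 6.5]
finger_gap: -0.0002
gripper_force: 3.6
```

>>> jog_arm([
  {"delta_pos": [0, 0, -0.5], "roll": 0},
  {"delta_pos": [0, 0, -1], "roll": 0},
  {"delta_pos": [0, 0, -1], "roll": 0},
])

```text
time_s: 5.08
tcp_pos: [0.5762, 0.1826, 0.058]
eef_rot: [0.458, 3.108, -0.0]
ft_force: [-2.5, -0.2, 12.3]
finger_gap: 0.0001
gripper_force: 5.9
```

The force rises with no motion, so the block is on its hard stop, flush. Drawing up and moving on to the timer.

>>> jog_arm([
  {"delta_pos": [0, 0, 8], "roll": 0},
  {"delta_pos": [0, 0, 40], "roll": 0},
  {"delta_pos": [0, 0, 90], "roll": 0},
  {"delta_pos": [-5, -50, 110], "roll": 0},
  {"delta_pos": [-10, -105, 110], "roll": 0},
])

```text
time_s: 5.7
tcp_pos: [0.5668, 0.0771, 0.1682]
eef_rot: [0.454, 3.105, 0.001]
ft_force: [-0.6, -0.8, -0.1]
finger_gap: 0.0
gripper_force: 0.0
```

>>> jog_arm([
  {"delta_pos": [-5, -60, 0], "roll": 0},
  {"delta_pos": [-10, -120, 0], "roll": 0},
  {"delta_pos": [-20, -180, 0], "roll": 0},
  {"delta_pos": [-30, -240, 0], "roll": 0},
  {"delta_pos": [-40, -300, 0], "roll": 0},
])

```text
time_s: 6.32
tcp_pos: [0.5243, -0.2239, 0.1653]
eef_rot: [-0.458, -3.106, -0.001]
ft_force: [0.1, -0.2, -0.7]
finger_gap: -0.0001
gripper_force: 0.0
```

>>> jog_arm([
  {"delta_pos": [-10, -50, 0], "roll": 0},
  {"delta_pos": [-20, -67, 0], "roll": 0},
  {"delta_pos": [-20, -67, 0], "roll": 0},
])

```text
time_s: 6.7
tcp_pos: [0.5045, -0.2895, 0.1653]
eef_rot: [-0.461, -3.105, -0.003]
ft_force: [0.9, 0.2, -0.5]
finger_gap: 0.0
gripper_force: 0.0
```

```bash
python3 - <<'E'
from h import *
d=snap('wrist','w3'); snap('scene','scene2'); s=env.read_state(); print(s['time_s'],s['tcp_pos'],s['eef_rot'],proj('w3',[.527,-.290,.058]))
a=cv2.imread('pics/w3.png'); b=cv2.imread('pics/scene2.png')[145:235,285:405]
cv2.imwrite('pics/m3.png',np.hstack([cv2.resize(a[80:330,150:450],None,fx=1.5,fy=1.5),cv2.resize(b,(345,259))] if 0 else [a[80:330,150:500],cv2.resize(b,(333,250),interpolation=cv2.INTER_CUBIC)]))
E
```

```text
6.8 [ 0.5055561  -0.28793381  0.16561654] [-4.57260570e-01 -3.10670980e+00 -2.50721542e-03] (np.float64(323.722709948727), np.float64(219.31310422855216))
```

View pics/m3.png

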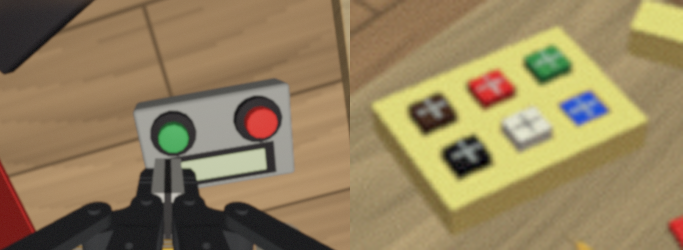

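On the right, the blue block is flush while the other five stand proud as before. On the left, the green button is at (323,218) in full-image pixels, within 1–2 px of the predicted spot, so the target is (0.527,-0.290).

>>> jog_arm([
  {"delta_pos": [11, 0, -40], "roll": 0},
  {"delta_pos": [22, -1, -75], "roll": 0},
  {"delta_pos": [22, -1, -92], "roll": 0},
  {"delta_pos": [22, -1, -98], "roll": 0},
  {"delta_pos": [22, -1, -98], "roll": 0},
])

```text
time_s: 7.42
tcp_pos: [0.5281, -0.2901, 0.0687]
eef_rot: [0.457, 3.108, -0.0]
ft_force: [-0.1, -0.6, 0.0]
finger_gap: -0.0001
gripper_force: 0.0
```

>>> jog_arm([
  {"delta_pos": [0, 0, -4], "roll": 0},
  {"delta_pos": [0, 0, -7], "roll": 0},
  {"delta_pos": [0, 0, -10], "roll": 0},
  {"delta_pos": [0, 0, -12], "roll": 0},
  {"delta_pos": [0, 0, -13], "roll": 0},
])

```text
time_s: 8.05
tcp_pos: [0.528, -0.2907, 0.0555]
eef_rot: [0.458, 3.108, -0.0]
ft_force: [-0.5, 0.1, 3.4]
finger_gap: -0.0001
gripper_force: 1.4
```

>>> jog_arm([
  {"delta_pos": [0, 0, -1.5], "roll": 0},
  {"delta_pos": [0, 0, -3], "roll": 0},
  {"delta_pos": [0, 0, -4], "roll": 0},
  {"delta_pos": [0, 0, -5], "roll": 0},
  {"delta_pos": [0, 0, -5], "roll": 0},
])

```text
time_s: 8.68
tcp_pos: [0.5281, -0.2908, 0.052]
eef_rot: [-0.458, -3.108, 0.0]
ft_force: [-3.2, 1.7, 12.4]
finger_gap: 0.0002
gripper_force: 5.9
```

The button is fully down: 6 mm of travel, on its stop. Drawing back.

>>> jog_arm([
  {"delta_pos": [0, 0, 6], "roll": 0},
  {"delta_pos": [0, 0, 25], "roll": 0},
  {"delta_pos": [0, 0, 70], "roll": 0},
  {"delta_pos": [0, 0, 120], "roll": 0},
  {"delta_pos": [-40, 0, 160], "roll": 0},
])

```text
time_s: 9.3
tcp_pos: [0.4903, -0.2911, 0.2136]
eef_rot: [0.454, 3.103, -0.003]
ft_force: [-0.2, -0.4, 0.1]
finger_gap: 0.0004
gripper_force: 0.0
```

>>> jog_arm([
  {"delta_pos": [-40, 0, 20], "roll": 0},
  {"delta_pos": [-60, 0, 20], "roll": 0},
  {"delta_pos": [-60, 0, 20], "roll": 0},
  {"delta_pos": [-60, 0, 20], "roll": 0},
])

```text
time_s: 9.8
tcp_pos: [0.4283, -0.2902, 0.2292]
eef_rot: [-0.458, -3.107, -0.002]
ft_force: [-0.5, 0.7, 0.5]
finger_gap: -0.0001
gripper_force: 0.0
```

```bash
python3 - <<'E'
from h import *
snap('scene','scene3'); s=env.read_state(); print(s['time_s'],s['tcp_pos'],s['ft_force'])
E
```

```text
9.85 [ 0.42845302 -0.29017128  0.22915794] [ 0.59398852  0.30901862 -0.28378135]
```

View pics/scene3.png

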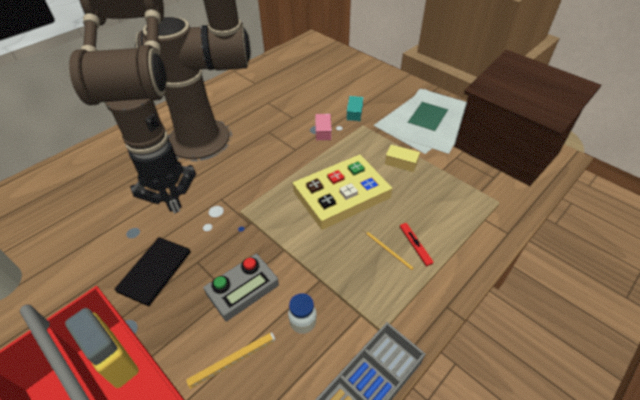

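The blue block at (370,184) is flush, everything else stands where it was, and the arm is clear of all things.

```bash
python3 -c "
from bench import env
print(env.job_done())"
```

```text
the job is handed in; nothing more can be done
None
```

The blue window block is pressed flush in the wall, the green button was then pressed fully down, and the arm drew back without disturbing anything I could see; the job was handed in at about 10 s.

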